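Raise the glass dome on its telescoping post and hold it up

TASK

Slide the clear guard fully open along its track, then squeeze the black handle under it so that its release button is pressed in, pull the telescoping post straight up past its first stop to its second stop, fully extended, so that the glass dome is lifted clear of the little cottage. The post springs back if let go: finish while still holding the handle, button pressed in and post fully extended, with the guard left open. Leave the cottage, the reindeer, the fir tree and the spare dome where they stand.

Things in the scene. Friction and masses are not known exactly. Their poses are not given: they have to be found in the camera images.
- stand: Fixed aluminium stand plate, 170 (own x) x 400 (own y, -190 to +210) x 20 mm high. Origin on the table, on the axis of the lift post; own x points away from the robot at yaw 0. Guard tracks along y at x = +-56 mm. Wooden globe base (104 mm wide, top at z 38 mm) with cottage and dome at y = -120 mm. Steel keeper post (6 x 18 mm, top at z 113 mm) at x = -37 mm; a catch on the button hooks below it.
- guard (a joint): Travel (m) of the clear acrylic guard along the stand's +y: 0 shut (over the handle), 0.13 fully open (track end). Friction about 2 N; stays where left. An inverted U, 100 mm along y, 117 mm along x, upper face 202.5 mm above the table, walls at the stand's x = +-56 mm, +y and -y ends open. Shut, it bars the handle from above.
- guard_knob (a point): Grip point on the guard's upright round steel knob (20 mm diameter, 34 mm tall, in the middle of the top pane), 24 mm above the pane's upper face, 226.5 mm above the table. Moves with the guard; guard at 0 puts it right over the handle.
- handle: Black handle block, 32 (stand's x) x 36 (y) x 32 mm (z), on the telescoping post, with all it carries: button, arm (12 mm wide, 8 high, along -y, 7 mm below the block's centre) and hanging glass dome (84 mm diameter, 98 tall, at y = -120 mm). About 0.5 kg. Axes as the stand's. Origin NOT on the block but 160 mm below its centre.
- handle_centre (a point): Centre of the black handle block, 160 mm above the table when the post is down and 260 mm at the second stop. Free space of 25 mm or more below the block on its x sides for the fingertips.
- release (a joint): Travel (m) of the grey button, a 22 x 22 mm plate on the middle of the block's face towards the stand's -x: 0 out (8 mm proud: 40 mm across block and button), 0.008 in (flush). Spring 1 to 5 N. Press it by squeezing the block across the stand's x, one finger on the button, one on the face across from it. Past 5 mm the post is unlocked, else locked down; press before pulling.
- lift_inner (a joint): Extension (m) of the thin inner section of the post: 0 down, 0.05 fully out = first stop. It comes out first, against about 5 to 8 N.
- lift_outer (a joint): Extension (m) of the thick section of the post: 0 down, 0.05 fully out. It starts to rise once the inner section is out, against about 11 to 15 N; both sections at 0.05 (handle 100 mm higher) is the second stop, a rigid end stop. A spring and the weight pull the post down again when it is let go.
- cottage: Small resin cottage with a red roof, 48 x 40 mm, 55 mm tall, standing loose on the globe base under the dome. Origin at the centre of its underside. Must not be disturbed.
- reindeer: White ceramic reindeer with gilt antlers, 56 x 40 mm, 97 mm tall, loose on the table on the stand's -x side. Origin at the centre of its underside. Bystander.
- fir: Pewter fir tree, 52 mm diameter, 95 mm tall, loose on the table on the stand's +x side. Origin at the centre of its underside. Bystander.
- spare_dome: Second clear glass dome, 84 mm diameter, 98 mm tall, loose on the table on the stand's +x side, not attached to anything. Origin at the centre of its rim. Bystander.

How it is judged:
By the outcome, as a careful person would: the job done as asked, in the order asked, and still so for the second after the job is handed in, while the arm keeps its last pose, push and grip.
It also fails if it takes over 42 s, if anything falls off the work surface, if the arm or the gripper's body presses on something with over 40 N, if the wrist force passes 120 N, or if a joint passes its speed limit or range.

ROBOT

A 6-joint arm with a two-finger parallel gripper is mounted at the origin on the work surface. World frame = base frame: x ahead of the robot, y to its left, z up, the work surface at z = 0. Lengths are in mm, angles in degrees, forces in N, time in s.
With the tool pointing down it reaches from about 350 to 850 mm from the base axis. Payload 8.1 kg.
Tool frame: the origin (TCP) lies at the very end of the fingers, on their centre line; the grasp point (between the pads) lies 19 mm behind it; z points along the fingers, y is the line along which they close (so a half turn about z gives the same grasp; the last joint's range is limited). The gripper opens to 85 mm and grips with 20 to 120 N. Pads are 22 mm wide; open, the fingers measure 114 mm over their backs; the gripper's body (76 mm by 85 mm) begins 54 mm behind the grasp point. The pads swing forward as they close: fully open they stand 13 mm farther back than shut.
Start: joints at [-76.284, 7.471, 85.268, -0, 87.261, -4.893], TCP at [191.492, -568.627, 231.292] pointing down, gripper open.
Joint ranges: [-169.43, 169.43], [-51.17, 129.36], [1.28, 143.12], [-76.62, 256.62], [0, 156.53], [-152.29, 152.29]. Speed limits (degrees/s): [136.94, 136.94, 159.86, 180, 180, 180].

INTERFACE

Orientations are given as [roll, pitch, yaw] about the fixed x, y, z axes, in that order (R = Rz(yaw) Ry(pitch) Rx(roll)).
In Python, from bench import status, viewer, job gives the robot as it stands.
- The arm moves only by the tool arm_command, never from a script. Its argument "targets" is a list that holds one entry, the list of rows, each a list of 7 numbers: the shift along the world's x, y, z in m, then the turn, a rotation vector about the world's x, y, z in rad, then the opening, from -1 (shut) to 1 (fully open). In form: [[[dx, dy, dz, rx, ry, rz, gripper], ...]]. A call has 1 to 10 rows; each row shifts and turns the commanded pose from where the row before left it; what a row does not reach is not made up. A row lasts 1/8 s, in which the tool goes at most 62.5 mm and 10.7 degrees, less where a joint would pass 70% of its speed; a pose out of reach is approached as far as the arm can. A call with a gripper value outside its range is refused whole. The fingers move at their own pace and stop on an object; "force" is the grip in N (left out, the last holds). Time passes only in rows, so rows that do not move let the fingers close. It gives the time, the measured TCP pose, the force, the opening and the grip force at its end, in the units of the state.
- status.sense(): the state, without advancing time (a new reading comes with each control period).
- viewer.snapshot(name): name is "side" or "top"; returns the picture (384x512x3 uint8, red, green, blue); there is no depth.
- viewer.camera_model(name): a dict with "vertical_fov" (degrees; the focal length in pixels is half the picture's height over the tangent of half this angle, whatever the lens; pixels are square), "cx", "cy" (the principal point, pixels), "k1" (the pictures are not rectified: a ray, as slopes to the right and down, at radius r is drawn at 1 + k1 r^2 times it, then the intrinsics apply), "xyz" and "attitude" of the camera in the world. Camera axes: x right, y down, z forward; pixel columns grow to the right and rows downward; lengths in mm; the calibration is good to about 2 mm. A picture is of the moment at which its call begins. camera_model takes no time and is no camera call.
- job.hand_in(): hands the job in; it is judged then, once.
The state is a dict: "time": time; "joint_pos": joint angles; "qd": joint speeds; "joint_efforts": joint torques, N m; "tool_pos": TCP position; "tcp_rot": TCP orientation; "ft_force": force on the tool from outside, world axes, zero at the start; "wrist_torque": the same for the moment, N m; "finger_gap": finger opening in mm; "grip_force": force on a finger pad.
Only numpy, scipy, OpenCV 4.12 (cv2) and the standard library are available. Lean on these libraries where they do the work, as an engineer would, in place of code of your own. Each camera call takes 0.05 s, during which the arm holds its last target. There are 200 camera calls.

## Working session

There is one attempt and no reset: what is moved stays moved. The work goes in short steps, Python scripts to look and compute and a tool call to move; the robot and the scene stay as the last step left them, time stands still between calls to the robot, and variables do not carry over. Pictures are saved under pics/ and viewed, at most 10 in all, crops included, and the job is handed in when it is done.

Besides the shell and the picture viewer there is one more tool, called after "Call:" by a JSON object that holds its "method" and its "body". arm_command: Moves the arm, as the interface text tells. Its arguments: {"type":"object","properties":{"targets":{"type":"array"},"force":{"type":"number"}},"required":["targets"]}

```bash
mkdir -p pics; python3 - <<'E'
from bench import status, viewer
import cv2
for n in("side","top"):
    cv2.imwrite(f"pics/{n}0.png",viewer.snapshot(n)[:,:,::-1]); print(viewer.camera_model(n))
s=status.sense();print(s)
E
```

```text
{'vertical_fov': 53.97048402316742, 'cx': 248.20601396403427, 'cy': 194.33605337973546, 'k1': -0.10909669682196271, 'xyz': array([777.04872041, 110.40630433, 831.41524659]), 'attitude': array([-160.74815429,   -0.25219783,  119.6906307 ])}
{'vertical_fov': 55.549315956400875, 'cx': 252.83805273629025, 'cy': 193.8504459430834, 'k1': -0.057188070235787924, 'xyz': array([4.96123251e+02, 1.89892738e-01, 8.33137206e+02]), 'attitude': array([-1.73478053e+02, -1.04798312e-02, -8.89534555e+01])}
{'time': 0.1, 'joint_pos': array([-7.62836866e+01,  7.51352263e+00,  8.53255579e+01,  2.69476229e-04,
        8.72613344e+01, -4.89360411e+00]), 'qd': array([ 0.01466451, -0.19389055, -0.19606752,  0.03142128,  0.02354228,
        0.00259667]), 'joint_efforts': array([ 1.58526705e-03, -5.70948529e+01, -5.01943874e+01, -1.62927131e-04,
        8.07556644e-03,  4.46193678e-05]), 'tool_pos': array([ 191.36872006, -568.11936401,  230.29661536]), 'tcp_rot': array([-1.79899974e+02, -8.83412714e-03,  1.86098967e+01]), 'ft_force': array([0.1973113 , 0.18688618, 0.61206015]), 'wrist_torque': array([-0.00889851,  0.02191653,  0.05438746]), 'grip_force': 0.0, 'finger_gap': 84.92862445979037}
```

View pics/top0.png

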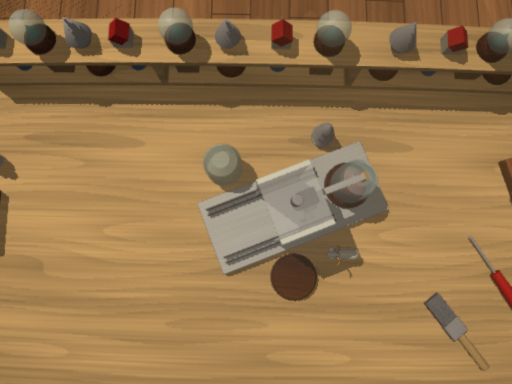

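View pics/side0.png

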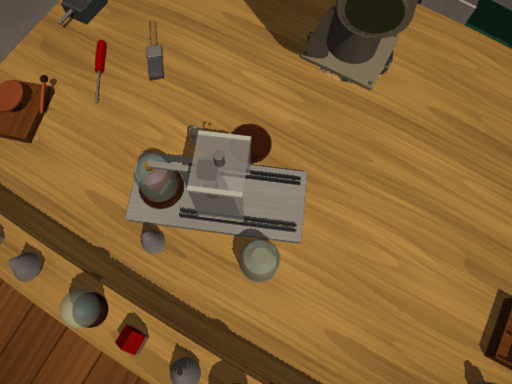

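The top view shows the stand with corners near (199,205), (361,144), (386,206), (224,272) and the knob near (297,200). The guard is shut towards the dome end, with the dome at (350,184). I'll enlarge both views to get better pixel positions.

```bash
python3 - <<'E'
import cv2
a=cv2.imread("pics/top0.png")[130:280,195:395];cv2.imwrite("pics/topc.png",cv2.resize(a,None,fx=4,fy=4,interpolation=cv2.INTER_CUBIC))
a=cv2.imread("pics/side0.png")[110:250,115:315];cv2.imwrite("pics/sidec.png",cv2.resize(a,None,fx=4,fy=4,interpolation=cv2.INTER_CUBIC))
E
```

```text
(no output)
```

View pics/topc.png

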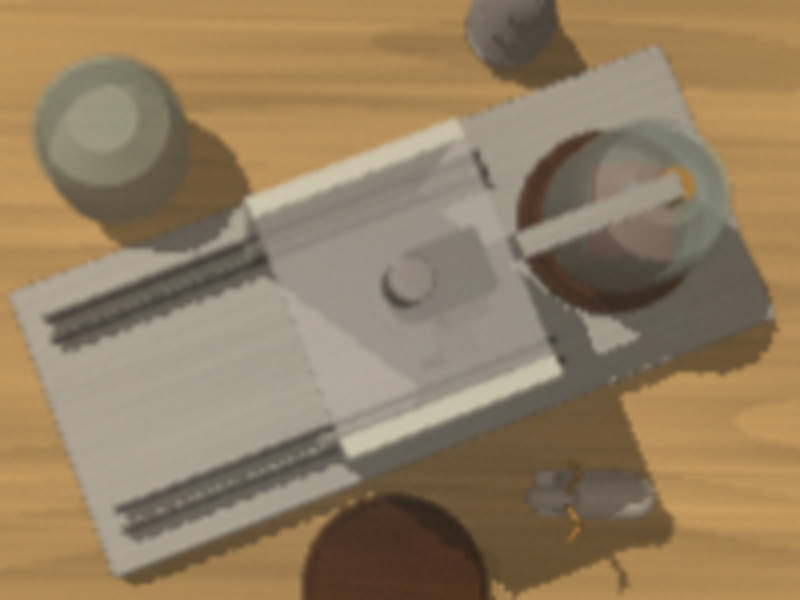

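View pics/sidec.png

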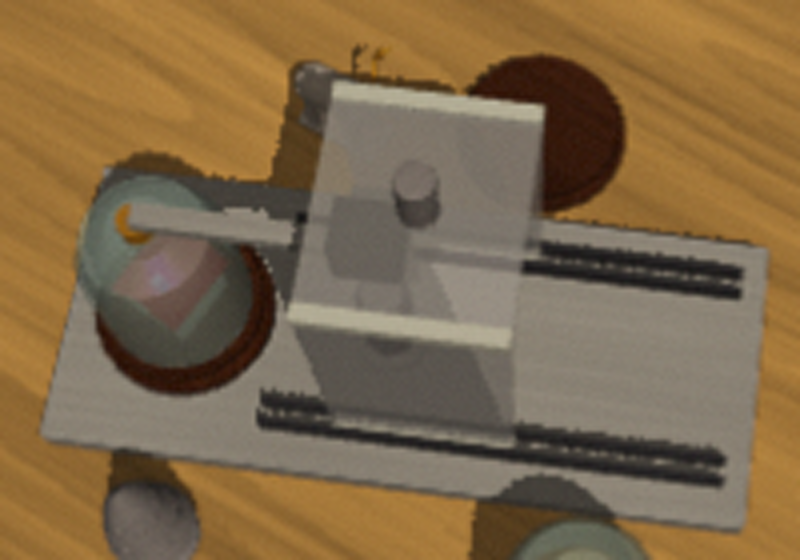

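The crops give these positions:
- **Top crop:** plate corners (10,294), (657,46), (773,316), (115,574); guard top corners (245,200), (460,120), (562,373), (345,459); knob top (411,278).
- **Side crop:** plate corners (768,247), (742,527), (42,437), (105,168); guard top corners (335,82), (546,104), (289,321), (510,347); knob top (416,174).

Next I'll fit the stand pose to these.

```bash
cat > h.py <<'E'
import numpy as np, cv2
from scipy.spatial.transform import Rotation as Ro
from scipy.optimize import least_squares
from bench import viewer
def proj(n,P):
    m=viewer.camera_model(n); f=192/np.tan(np.radians(m["vertical_fov"]/2))
    R=Ro.from_euler("xyz",m["attitude"],degrees=True).as_matrix().T
    K=np.array([[f,0,m["cx"]],[0,f,m["cy"]],[0,0,1]])
    return cv2.projectPoints(np.array(P,float).reshape(-1,3),cv2.Rodrigues(R)[0],-R@m["xyz"],K,np.array([m["k1"],0,0,0]))[0][:,0]
def locate(n,uv,z):
    return least_squares(lambda q:(proj(n,[q[0],q[1],z])[0]-uv),[500,0]).x
E
python3 - <<'E'
from h import *
L=[(85,210,20),(85,-190,20),(-85,-190,20),(-85,210,20)]
G=[(58.5,50,202.5),(58.5,-50,202.5),(-58.5,-50,202.5),(-58.5,50,202.5),(0,0,236.5)]
L=np.array(L+G,float)
T=np.array([(10,294),(657,46),(773,316),(115,574),(245,200),(460,120),(562,373),(345,459),(411,278)])/4-.4+[195,130]
S=np.array([(742,527),(42,437),(105,168),(768,247),(510,347),(289,321),(335,82),(546,104),(416,174)])/4-.4+[115,110]
def W(p):
    R=Ro.from_euler("z",p[2],degrees=True).as_matrix(); return L@R.T+[p[0],p[1],0]
x0=[500,-80,20]
for nm,f in (("both",lambda p:np.r_[proj("top",W(p))-T,proj("side",W(p))-S].ravel()),("top",lambda p:(proj("top",W(p))-T).ravel()),("side",lambda p:(proj("side",W(p))-S).ravel())):
    r=least_squares(f,x0,loss="soft_l1");print(nm,r.x.round(2));print(f(r.x).reshape(-1,2).round(1).tolist())
p=least_squares(lambda p:np.r_[proj("top",W(p))-T,proj("side",W(p))-S].ravel(),x0,loss="soft_l1").x
t=np.radians(p[2]);print("axis y",-np.sin(t),np.cos(t),"x",np.cos(t),np.sin(t))
print("bystanders (z~50) reindeer,fir,spare:",[locate("top",u,z).round() for u,z in(((343,253),40),((322,135),50),((222,164),60))])
E
```

```text
both [557.39 -74.27  22.33]
[[-11.7, 4.1], [-9.4, 2.9], [-9.0, 4.4], [-11.2, 6.1], [1.3, 0.5], [0.4, 0.2], [0.5, -1.1], [1.2, -1.4], [1.3, -0.2], [12.9, 1.4], [9.8, 1.0], [10.1, 0.1], [11.7, 0.4], [-0.9, -1.1], [-1.2, -1.5], [-1.3, 0.6], [-1.5, 1.1], [-1.6, 0.7]]
top [558.36 -74.23  21.64]
[[-11.7, 2.4], [-8.6, 3.2], [-9.0, 5.1], [-12.1, 4.7], [1.6, -0.5], [0.9, -0.2], [0.2, -1.2], [0.6, -2.2], [1.3, -0.8]]
side [556.21 -74.09  22.48]
[[13.3, 0.7], [10.2, 0.8], [10.3, -0.0], [11.9, -0.2], [-0.3, -1.6], [-0.7, -1.9], [-1.0, 0.2], [-1.1, 0.6], [-1.1, 0.3]]
axis y -0.37996196179664304 0.925002112207127 x 0.925002112207127 0.37996196179664304
bystanders (z~50) reindeer,fir,spare: [array([ 462., -195.]), array([ 719., -149.]), array([648.,  69.])]
```

The plate and guard disagree by about 10 px in both views, so the guard probably starts partly open. I'll fit its travel as well.

```bash
python3 - <<'E'
from h import *
L0=np.array([(85,210,20),(85,-190,20),(-85,-190,20),(-85,210,20),(58.5,50,202.5),(58.5,-50,202.5),(-58.5,-50,202.5),(-58.5,50,202.5),(0,0,236.5)],float)
T=np.array([(10,294),(657,46),(773,316),(115,574),(245,200),(460,120),(562,373),(345,459),(411,278)])/4-.4+[195,130]
S=np.array([(742,527),(42,437),(105,168),(768,247),(510,347),(289,321),(335,82),(546,104),(416,174)])/4-.4+[115,110]
def W(p,L=None):
    L=L0.copy() if L is None else L
    if len(L)==9: L[4:,1]+=p[3]
    R=Ro.from_euler("z",p[2],degrees=True).as_matrix(); return L@R.T+[p[0],p[1],0]
for nm in ("top","side","both"):
    f=lambda p:np.r_[(proj("top",W(p))-T) if nm!="side" else np.zeros((0,2)),(proj("side",W(p))-S) if nm!="top" else np.zeros((0,2))].ravel()
    r=least_squares(f,[550,-90,20,15],loss="soft_l1");print(nm,r.x.round(2),abs(r.fun).max().round(1))
p=r.x;print(f(p).reshape(-1,2).round(1).tolist())
t=np.radians(p[2]);print("ydir",-np.sin(t),np.cos(t),"knob",W(p)[-1])
c=W(p,np.array([[0,0,160.],[-24,0,160],[0,-120,148],[0,-120,38]]));print(c.round(1))
print("handle,button,dome px", proj("top",c).round(), proj("side",c).round())
E
```

```text
top [567.18 -97.82  22.21  27.27] 1.6
side [567.73 -98.09  22.35  28.37] 1.5
both [567.38 -97.98  22.28  27.81] 1.6
[[-1.0, -0.2], [0.9, -1.1], [1.3, 0.2], [-0.4, 1.6], [0.2, 0.8], [-0.7, 0.5], [-0.7, -0.8], [-0.0, -1.1], [0.1, 0.1], [1.2, 0.1], [-1.2, -0.5], [-0.3, -1.0], [0.8, -0.8], [0.3, -0.8], [-0.2, -1.2], [-0.2, 0.8], [-0.4, 1.4], [-0.4, 1.0]]
ydir -0.3792047038793019 0.9253128079497284 knob [556.83495178 -72.25277451 236.5       ]
[[ 567.4  -98.   160. ]
 [ 545.2 -107.1  160. ]
 [ 612.9 -209.   148. ]
 [ 612.9 -209.    38. ]]
handle,button,dome px [[306. 198.]
 [311. 210.]
 [363. 176.]
 [348. 184.]] [[207. 169.]
 [209. 158.]
 [148. 165.]
 [160. 184.]]
```

The pose fits well: stand origin (567.4, -98.0), yaw 22.3°, guard already open by about 28 mm, knob at (556.8, -72.3). I'll move over the knob with the tool turned so it closes along the stand's x, at yaw 112.3°.

Call:
{"method": "arm_command", "body": {"targets": [[[0,0,0.04,0,0,0,1],[0,0,0.03,0,0,0,1],[0.03,0.041,0,0,0,0.136,1],[0.03,0.041,0,0,0,0.136,1],[0.03,0.041,0,0,0,0.136,1],[0.03,0.041,0,0,0,0.136,1],[0.03,0.041,0,0,0,0.136,1],[0.03,0.041,0,0,0,0.136,1],[0.03,0.041,0,0,0,0.136,1],[0.03,0.041,0,0,0,0.136,1]]], "force": 40}}

```text
time: 1.35
tool_pos: [432.1, -239.1, 300.9]
tcp_rot: [-180.0, -0.0, 81.2]
ft_force: [0.8, -0.2, -1.1]
finger_gap: 85.3
grip_force: 0.0
```

Call:
{"method": "arm_command", "body": {"targets": [[[0.03,0.041,0,0,0,0.136,1],[0.03,0.041,0,0,0,0.136,1],[0.03,0.041,0,0,0,0.136,1],[0.03,0.041,0,0,0,0.136,1],[0,0,0,0,0,0,1],[0,0,0,0,0,0,1]]]}}

```text
time: 2.1
tool_pos: [551.2, -76.6, 300.7]
tcp_rot: [-179.9, -0.0, 112.1]
ft_force: [0.4, 0.5, 0.4]
finger_gap: 85.7
grip_force: 0.0
```

Call:
{"method": "arm_command", "body": {"targets": [[[0.0055,0.0043,-0.02,0,0,0.003,1],[0,0,-0.025,0,0,0,1],[0,0,-0.025,0,0,0,1],[0,0,-0.021,0,0,0,1],[0,0,0,0,0,0,1],[0,0,0,0,0,0,0]]]}}

```text
time: 2.85
tool_pos: [557.0, -72.8, 210.6]
tcp_rot: [180.0, 0.0, 112.2]
ft_force: [0.2, 0.2, 1.1]
finger_gap: 70.1
grip_force: 0.0
```

```bash
python3 - <<'E'
from bench import viewer
import cv2
a=viewer.snapshot("side")[60:260,100:330,::-1];cv2.imwrite("pics/s1.png",cv2.resize(a,None,fx=3,fy=3))
E
```

```text
(no output)
```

View pics/s1.png

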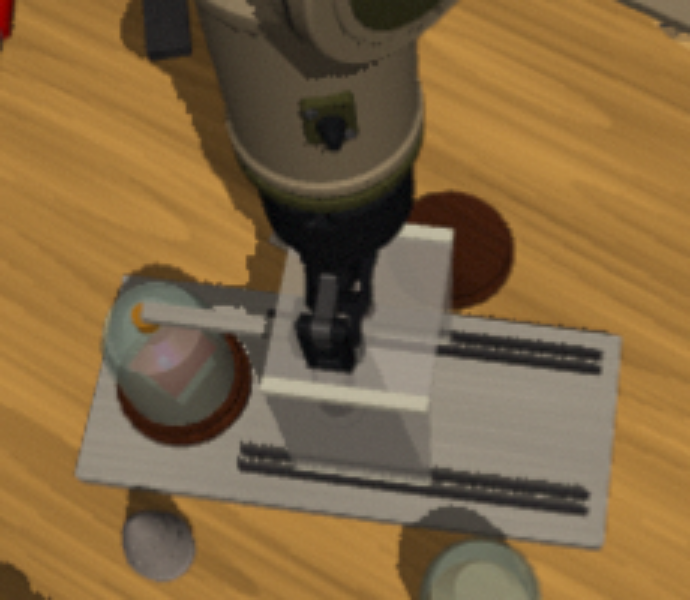

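The far finger is at about (327,340), straddling the knob above the pane. Closing on it now.

Call:
{"method": "arm_command", "body": {"targets": [[[0,0,0,0,0,0,-1],[0,0,0,0,0,0,-1],[0,0,0,0,0,0,-1],[0,0,0,0,0,0,-1],[0,0,0,0,0,0,-1],[0,0,0,0,0,0,-1]]]}}

```text
time: 3.65
tool_pos: [556.8, -72.7, 211.1]
tcp_rot: [-180.0, 0.0, 112.3]
ft_force: [-4.8, -1.8, 5.2]
finger_gap: 18.6
grip_force: 39.3
```

Call:
{"method": "arm_command", "body": {"targets": [[[-0.0038,0.00925,0,0,0,0,-1],[-0.0057,0.0139,0,0,0,0,-1],[-0.0057,0.0139,0,0,0,0,-1],[-0.0057,0.0139,0,0,0,0,-1],[-0.0057,0.0139,0,0,0,0,-1],[-0.0057,0.0139,0,0,0,0,-1],[-0.0038,0.00925,0,0,0,0,-1],[0,0,0,0,0,0,-1]]]}}

```text
time: 4.65
tool_pos: [520.5, 16.6, 211.1]
tcp_rot: [180.0, -0.0, 112.3]
ft_force: [-5.3, -0.4, 6.7]
finger_gap: 18.9
grip_force: 39.6
```

Call:
{"method": "arm_command", "body": {"targets": [[[-0.0011,0.0028,0,0,0,0,-1],[-0.0011,0.0028,0,0,0,0,-1],[-0.0011,0.0028,0,0,0,0,-1],[0,0,0,0,0,0,-1],[0,0,0,0,0,0,-1]]]}}

```text
time: 5.28
tool_pos: [518.2, 22.1, 211.2]
tcp_rot: [180.0, 0.2, 112.2]
ft_force: [0.1, -10.6, 3.2]
finger_gap: 18.7
grip_force: 39.2
```

The guard has reached its end stop: 10 N reaction, and the TCP is within 0.3 mm of the predicted open position. Releasing, raising and moving over the handle.

Call:
{"method": "arm_command", "body": {"targets": [[[0,0,0,0,0,0,1],[0,0,0,0,0,0,1],[0,0,0,0,0,0,1],[0,0,0.03,0,0,0,1],[0,0,0.035,0,0,0,1],[0.012,-0.03,0,0,0,0,1],[0.0133,-0.033,0,0,0,0,1],[0.0133,-0.033,0,0,0,0,1],[0.0117,-0.0275,0,0,0,0,1],[0,0,0,0,0,0,1]]]}}

```text
time: 6.52
tool_pos: [568.1, -100.9, 274.7]
tcp_rot: [-180.0, -0.0, 112.2]
ft_force: [-0.2, 1.1, 0.1]
finger_gap: 85.4
grip_force: 0.0
```

```bash
python3 - <<'E'
from bench import viewer
import cv2
a=viewer.snapshot("side")[60:260,100:330,::-1];cv2.imwrite("pics/s2.png",cv2.resize(a,None,fx=3,fy=3))
E
```

```text
(no output)
```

View pics/s2.png

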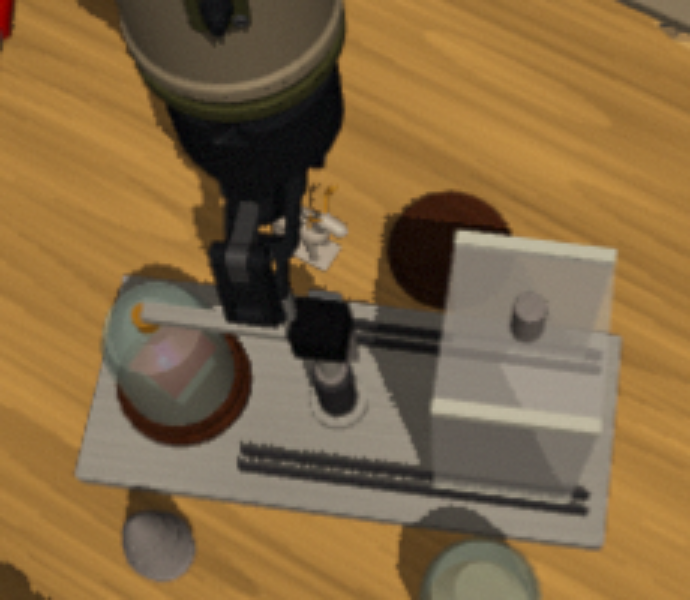

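The guard sits fully open (knob at crop (530,315)), and the black block at (322,325), full-frame (207,168), is where predicted. Descending around it.

Call:
{"method": "arm_command", "body": {"targets": [[[-0.0007,0.0029,-0.02,0,0,0,1],[0,0,-0.02,0,0,0,1],[0,0,-0.025,0,0,0,1],[0,0,-0.025,0,0,0,1],[0,0,-0.025,0,0,0,1],[0,0,-0.018,0,0,0,1],[0,0,0,0,0,0,1],[0,0,0,0,0,0,0]]]}}

```text
time: 7.58
tool_pos: [567.6, -96.5, 143.0]
tcp_rot: [180.0, 0.0, 112.3]
ft_force: [0.5, -0.4, -0.4]
finger_gap: 69.9
grip_force: 0.0
```

Call:
{"method": "arm_command", "body": {"targets": [[[0,0,0,0,0,0,-1],[0,0,0,0,0,0,-1],[0,0,0,0,0,0,-1],[0,0,0,0,0,0,-1],[0,0,0,0,0,0,-1],[0,0,0,0,0,0,-1],[0,0,0,0,0,0,-1]]], "force": 80}}

```text
time: 8.45
tool_pos: [567.3, -97.1, 143.5]
tcp_rot: [180.0, 0.1, 112.3]
ft_force: [-4.8, -1.0, 5.7]
finger_gap: 30.9
grip_force: 78.6
```

The gap reads 31 mm, so the button is flush (the 20 mm knob read 18.7). Pulling up past the first stop.

Call:
{"method": "arm_command", "body": {"targets": [[[0,0,0.004,0,0,0,-1],[0,0,0.006,0,0,0,-1],[0,0,0.006,0,0,0,-1],[0,0,0.006,0,0,0,-1],[0,0,0.006,0,0,0,-1],[0,0,0.006,0,0,0,-1],[0,0,0.006,0,0,0,-1],[0,0,0,0,0,0,-1]]]}}

```text
time: 9.45
tool_pos: [567.1, -96.7, 183.0]
tcp_rot: [-180.0, 0.0, 112.3]
ft_force: [-1.3, -4.9, -6.2]
finger_gap: 30.8
grip_force: 79.9
```

Call:
{"method": "arm_command", "body": {"targets": [[[0,0,0.006,0,0,0,-1],[0,0,0.006,0,0,0,-1],[0,0,0.006,0,0,0,-1],[0,0,0.006,0,0,0,-1],[0,0,0.006,0,0,0,-1],[0,0,0.006,0,0,0,-1],[0,0,0.006,0,0,0,-1],[0,0,0.004,0,0,0,-1],[0,0,0,0,0,0,-1]]]}}

```text
time: 10.58
tool_pos: [567.0, -96.6, 228.1]
tcp_rot: [-180.0, -0.0, 112.3]
ft_force: [0.4, -5.4, -10.7]
finger_gap: 31.0
grip_force: 80.1
```

Call:
{"method": "arm_command", "body": {"targets": [[[0,0,0.004,0,0,0,-1],[0,0,0.004,0,0,0,-1],[0,0,0.004,0,0,0,-1],[0,0,0.003,0,0,0,-1],[0,0,0.002,0,0,0,-1],[0,0,0,0,0,0,-1],[0,0,0,0,0,0,-1]]]}}

```text
time: 11.45
tool_pos: [566.9, -96.5, 244.1]
tcp_rot: [-179.9, -0.0, 112.3]
ft_force: [1.0, -5.0, -14.3]
finger_gap: 30.7
grip_force: 81.9
```

Call:
{"method": "arm_command", "body": {"targets": [[[0,0,0.002,0,0,0,-1],[0,0,0.002,0,0,0,-1],[0,0,0,0,0,0,-1],[0,0,0,0,0,0,-1]]]}}

```text
time: 11.95
tool_pos: [566.4, -96.3, 244.6]
tcp_rot: [-179.8, -0.2, 112.3]
ft_force: [8.1, -6.8, -31.1]
finger_gap: 30.7
grip_force: 83.1
```

```bash
python3 - <<'E'
from bench import viewer
import cv2
a=viewer.snapshot("top")[100:290,180:410,::-1];cv2.imwrite("pics/t3.png",cv2.resize(a,None,fx=3,fy=3))
a=viewer.snapshot("side")[60:260,100:330,::-1];cv2.imwrite("pics/s3.png",cv2.resize(a,None,fx=3,fy=3))
E
```

```text
(no output)
```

View pics/s3.png

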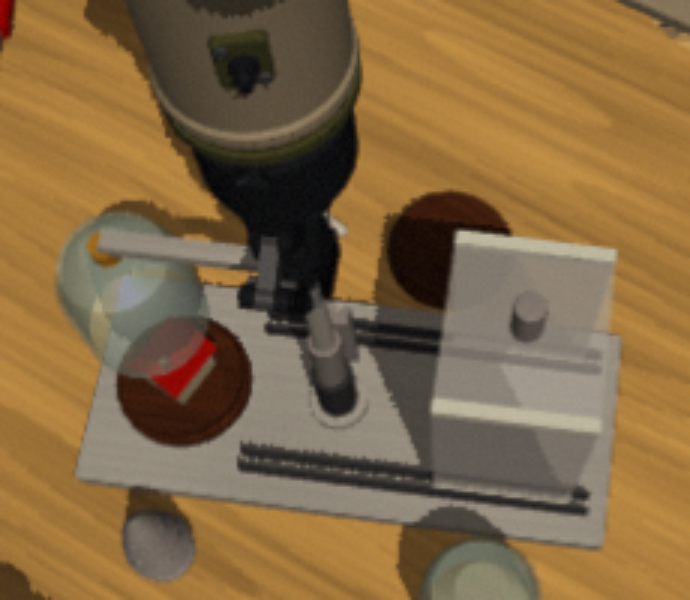

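View pics/t3.png

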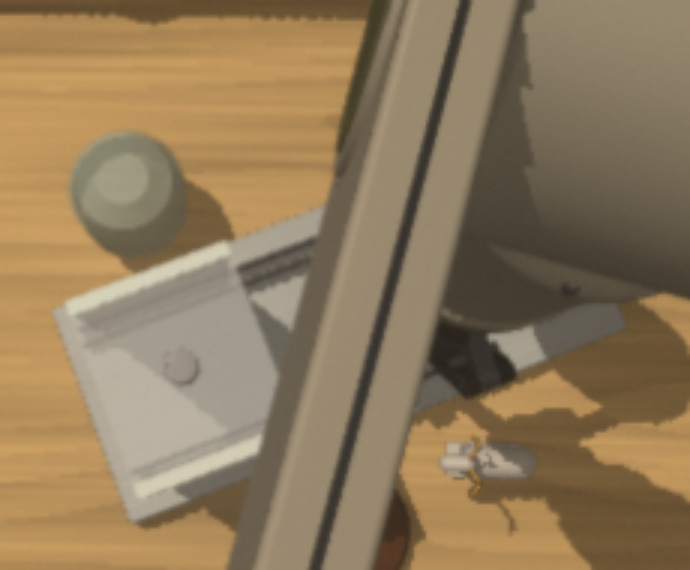

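The side view shows the dome (130,290) lifted clear of the cottage at (185,360), both post sections out, and the guard open (knob at (530,315)). The top view shows the reindeer (490,462) and spare dome (128,190) unmoved. The fir at (158,545) in the side view has not moved either. The pull jumped to 31 N with only 0.5 mm of travel, so the post is at its rigid second stop.

```bash
python3 -c "
from bench import job;print(job.hand_in())"
```

```text
the job is handed in; nothing more can be done
None
```

The job is handed in at about 12 s of the 42 s limit: guard fully open, handle still held with the button pressed in, post at its second stop with the dome clear of the cottage, and the bystanders where they stood.

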